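# Tighten the tail press crisscross on a glued skateboard deck

## Robot

A 6-joint arm with a two-finger parallel gripper is mounted at the origin on the work surface. World frame = base frame: x ahead of the robot, y to its left, z up, the work surface at z = 0. Lengths are in mm, angles in rad, forces in N, time in s.
With the tool pointing down it reaches from about 250 to 725 mm from the base axis. Payload 9.7 kg.
Tool frame: the origin (TCP) lies between the finger pads; the fingertips stand 22 mm ahead of it and the grasp point (between the pads) lies 3 mm ahead of it (robot.tips_ahead is the distance from the TCP to the fingertips, in mm); z points along the fingers, y is the line along which they close (so a half turn about z gives the same grasp; the last joint's range is limited). The gripper opens to 85 mm and grips with 20 to 120 N. Pads are 22 mm wide; open, the fingers measure 114 mm over their backs; the gripper's body (76 mm by 85 mm) begins 54 mm behind the grasp point. The pads swing forward as they close: fully open they stand 13 mm farther back than shut.
Start: joints at [-1.113, 0.087, 0.176, 1.66, 0, 1.571], TCP at [243.084, -493.363, 253.284] pointing down, gripper open.
Joint ranges: [-3.13, 3.13], [-0.85, 1.81], [-1.15, 1.24], [-2.2, 2.28], [-1.44, 1.52], [-3.14, 3.14]. Speed limits (rad/s): [2.22, 2.22, 2.57, 3.14, 3.14, 3.14].

## Interface

Orientations are given as a 3x3 rotation matrix whose columns are the frame's x, y, z axes.
In Python, from workcell import robot gives the robot as it stands. Calls block until the motion is done:
- robot.movep(position, orientation): joint-space move of the TCP to a pose.
- robot.move_l(position, vel=150, rotation=None, contact_N=None): straight line of the TCP; rotation=None keeps the orientation; vel is the mean speed in mm/s. With contact_N (N) it stops when the force on the tool has changed by that much, and returns True; else False.
- robot.movej(angles): joint-space move.
- robot.let_go() and robot.grasp(): open the fingers fully, or close them until they stop; the grip force is fixed at half the most.
- robot.dwell(seconds).
- robot.inverse_kinematics(position, orientation): joint angles nearest the present ones, or None.
- robot.get_image(name): name is "side" or "top" or "wrist"; returns a dict with "pixels" (480x640x3 uint8, blue, green, red), "fx", "fy", "cx", "cy" (pixels), "k1" (the pictures are not rectified: a ray, as slopes to the right and down, at radius r is drawn at 1 + k1 r^2 times it, then the intrinsics apply), "R" (3x3) and "t" (3): a world point X has camera coordinates R X + t. Camera axes: x right, y down, z forward; pixel columns grow to the right and rows downward; lengths in mm; the calibration is good to about 2 mm. A picture is of the moment at which its call begins. There is no depth.
A pose or a line that the arm cannot do raises robot.IKError and nothing moves.
- robot.hand_in(): hands the job in; it is judged then, once.
Trained networks look in the newest picture that a camera, given by its name, has taken for a name from the list of things; names that differ only in an ending like _2 or _b are one class to them, and where a whole thing is asked for, a point or a joint stands for the part that bears it (a point fixed in the world has none). Each returns a list of dicts, best first, with "p" (0 to 1); they miss things now and then, are a little off and sometimes report something else, mostly with a low value. They report only what shows in the picture. A call takes as long as a camera call.
- robot.cut_out(camera, thing): "mask" (480x640 bool, what is visible of it) and "extent" ([centre column, centre row, width, height] as shares, 0 to 1, of the picture: columns of its width, rows of its height, round what is visible of it).
- robot.pinpoint(camera, thing): "point" ([column, row] as shares, 0 to 1, of the picture: columns of its width, rows of its height: a listed point, or the origin of a listed thing).
Readings, each from a call of its own:
- robot.read_clock(): time.
- robot.read_qpos(): joint angles.
- robot.read_joint_velocities(): joint speeds.
- robot.read_tau(): joint torques, N m.
- robot.read_tool_pos(): TCP position.
- robot.read_eef_rot(): TCP orientation.
- robot.read_wrist_force(): force on the tool from outside, world axes, zero at the start.
- robot.read_moment(): the same for the moment, N m.
- robot.read_opening(): finger opening in mm.
- robot.read_grasp_force(): force on a finger pad.
Only numpy, scipy, OpenCV 4.12 (cv2) and the standard library are available. Lean on these libraries where they do the work, as an engineer would, in place of code of your own. Each camera call takes 0.05 s, during which the arm holds its last target. There are 200 camera calls.

## Task

The tail of this skateboard deck is glued and waiting in its press: tighten the four red T-handle screws with the gripper, in two crisscross passes. First bring each just snug, one corner then the corner diagonally opposite, then the other two; go round again in the same crisscross way and make all four firm, so that the pressure block goes down level and the glue is not squeezed out by overtightening. Let go of the handles and leave everything else on the bench and deck where it is.

Things in the scene. Friction and masses are not known exactly. Their poses are not given: they have to be found in the camera images.
- press_frame (a point): fixed tail press: two blue steel frames round the upturned tail of a maple deck, on a plywood base. Point: middle of the tail's top face between the screws. z: the direction of all four screws, up out of the tail, leaning 25 deg from vertical over the flat of the deck; y runs up the kick to the tail's tip, x across the deck. Screws at x = +-64 mm, y = +-55 mm
- caul: plywood pressure block (caul), 172 x 142 x 24 mm, on a 6 mm rubber sheet on the tail; origin at the middle of its underside, z along the screws. It yields springily: about 0.7 mm under four firm screws, and it cocks if one corner is driven far ahead of the others (allowed: 0.29 deg, what one screw at 125 N alone does)
- screw1: press screw 1, low on the kick, left (looking from the flat deck up the kick). Steel spindle 16 mm thick, springy round foot below, red T-handle on top; z along the screw, upwards. Clockwise seen from above tightens; screw and handle sink 2 mm per rad. The foot starts 0.3 to 1.7 mm clear of the caul, each by its own amount
- handle1 (a point): centre of the bar of T-handle 1: 80 mm long (x of this point), 18 mm thick (y), 22 mm high (z, along the screw, upwards). The blue beam's bush is 37 mm below the bar's centre. All four handles feel alike. The thread is stiff and stays where it is left: turning on takes 0.30 N m plus 2 mN m per newton at the foot, turning back 0.30 minus as much. Felt at rest after 0.1 rad back, the torque grows by about 3.5 mN m per newton, from 0.28 N m with the foot free
- screw2: press screw 2, low on the kick, right. Steel spindle 16 mm thick, springy round foot below, red T-handle on top; z along the screw, upwards. Clockwise seen from above tightens; screw and handle sink 2 mm per rad. The foot starts 0.3 to 1.7 mm clear of the caul, each by its own amount
- handle2 (a point): centre of the bar of T-handle 2: 80 mm long (x of this point), 18 mm thick (y), 22 mm high (z, along the screw, upwards). The blue beam's bush is 37 mm below the bar's centre. All four handles feel alike. Just snug: about 40 N at the foot. Firm: about 100 N. Over 170 N is overtightened (0.64 N m to turn on)
- screw3: press screw 3, high on the kick, right: diagonally opposite screw 1. Steel spindle 16 mm thick, springy round foot below, red T-handle on top; z along the screw, upwards. Clockwise seen from above tightens; screw and handle sink 2 mm per rad. The foot starts 0.3 to 1.7 mm clear of the caul, each by its own amount
- handle3 (a point): centre of the bar of T-handle 3: 80 mm long (x of this point), 18 mm thick (y), 22 mm high (z, along the screw, upwards). The blue beam's bush is 37 mm below the bar's centre. All four handles feel alike. The first 0.15 to 0.85 rad are free; a bearing screw then gains about 100 N per rad (less over the first 15 N): snug some 0.5 rad after touching, firm 0.7 to 1.2 rad after snug
- screw4: press screw 4, high on the kick, left: diagonally opposite screw 2. Steel spindle 16 mm thick, springy round foot below, red T-handle on top; z along the screw, upwards. Clockwise seen from above tightens; screw and handle sink 2 mm per rad. The foot starts 0.3 to 1.7 mm clear of the caul, each by its own amount
- handle4 (a point): centre of the bar of T-handle 4: 80 mm long (x of this point), 18 mm thick (y), 22 mm high (z, along the screw, upwards). The blue beam's bush is 37 mm below the bar's centre. All four handles feel alike. Tightening one screw slackens each of its two neighbours by about a sixth of what it gains, so the first diagonal wants a little extra (45 N snug, 130 N firm)
- wheel_a_mid (a point): bystander: white skateboard wheel, 53 mm across, 32 mm high, lying flat on the deck; its centre
- wheel_b_mid (a point): bystander: orange skateboard wheel, 53 mm across, 32 mm high, lying on the bench; its centre
- sander_mid (a point): bystander: cork sanding block 65 x 110 x 34 mm, on the deck; its centre
- glue_mid (a point): bystander: white glue bottle with orange cap, 60 mm across, 165 mm high; its centre
- truck_mid (a point): bystander: skateboard truck, axle 205 mm long, 60 mm high, on its base plate; its centre
- skate_tool_mid (a point): bystander: blue T-shaped skate tool lying flat, 110 x 105 x 20 mm; its centre
- tin_mid (a point): bystander: low green tin, 72 mm across, 55 mm high; its centre

How it is judged (in metres and radians):
On the way, in this order (a step that is already met when the one before it is completed fails the run):
1. first pass: the two screws of one diagonal bear on the caul, the other two not yet (((contact force between each of screw1, screw3 and caul above 12 N and contact force between each of screw2, screw4 and caul below 12 N) or (contact force between each of screw2, screw4 and caul above 12 N and contact force between each of screw3, screw1 and caul below 12 N))), for 0.2 s.
2. first pass done: all four screws snug, none firm yet (contact force between screw1 and caul between 12 and 60 N and contact force between screw2 and caul between 12 and 60 N and contact force between screw3 and caul between 12 and 60 N and contact force between screw4 and caul between 12 and 60 N), for 0.2 s.
3. second pass: the two screws of one diagonal firm, the other two not yet (((contact force between each of screw1, screw3 and caul above 60 N and contact force between each of screw2, screw4 and caul below 60 N) or (contact force between each of screw2, screw4 and caul above 60 N and contact force between each of screw3, screw1 and caul below 60 N))), for 0.2 s.
At the end, for the whole second after the job is handed in: each of the four screws presses on the caul with more than 60 N (firm), the caul is at rest and square to the screws within 0.003 rad, the handles are let go, and no bystander has moved by 20 mm (contact force between each of screw1, screw2, screw3, screw4 and caul above 60 N and angle between the z axis of caul and the z axis of press_frame, either way round below 0.003 rad and linear speed of caul below 0.01 m/s and distance of each of wheel_a_mid, wheel_b_mid, sander_mid, glue_mid, truck_mid, skate_tool_mid, tin_mid from where it was at the start of the episode below 0.02 m); the robot touches nothing.
It fails at once if the caul is cocked by more than 0.29 deg (0.005 rad): one corner driven too far ahead of the others (angle between the z axis of caul and the z axis of press_frame, either way round above 0.005 rad).
It fails at once if a screw is overtightened (more than 170 N on the caul, about 0.64 N m at the handle) (contact force between any of screw1, screw2, screw3, screw4 and caul above 170 N).
It fails at once if a bystander (wheel, sanding block, bottle, truck, skate tool or tin) is moved by 20 mm or more (distance of any of wheel_a_mid, wheel_b_mid, sander_mid, glue_mid, truck_mid, skate_tool_mid, tin_mid from where it was at the start of the episode above 0.02 m).
It also fails if it takes over 72 s, if anything falls off the work surface, if the arm or the gripper's body presses on something with over 40 N, if the wrist force passes 120 N, or if a joint passes its speed limit or range.

## Working session

There is one attempt and no reset: what is moved stays moved. The work goes in short steps, each a Python script; the robot and the scene stay as the last script left them, time stands still between calls to the robot, and variables do not carry over. Pictures are saved under pics/ and viewed, at most 10 in all, crops included, and the job is handed in when it is done.

```bash
ls; mkdir -p pics; python3 - <<'E'
from workcell import robot
import cv2,numpy as np
for n in ["side","top"]:
    im=robot.get_image(n); cv2.imwrite(f"pics/{n}0.png",im["pixels"])
    print(n,im["fx"],im["cx"],im["cy"],im["k1"],np.round(-np.array(im["R"]).T@np.array(im["t"])),np.round(im["R"],3).tolist())
    for t in ["press_frame","caul","handle1","handle2","handle3","handle4"]:
        print(t,[(round(d["p"],2),np.round(np.array(d["point"])*[640,480],1).tolist()) for d in robot.pinpoint(n,t)])
print(robot.read_clock())
E
```

```text
pics
side 435.60328724447186 317.928558720443 242.70057718166274 -0.07392434390099714 [372. 722. 854.] [[-0.983, -0.181, 0.014], [-0.143, 0.72, -0.679], [0.113, -0.67, -0.734]]
press_frame []
caul [(0.88, [281.0, 253.6]), (0.38, [331.9, 216.1])]
handle1 [(0.84, [331.6, 216.7]), (0.83, [258.3, 195.2]), (0.82, [291.2, 189.7]), (0.62, [305.7, 226.3]), (0.55, [362.5, 217.3]), (0.21, [320.0, 251.6])]
handle2 [(0.84, [331.6, 216.7]), (0.83, [258.3, 195.2]), (0.82, [291.2, 189.7]), (0.62, [305.7, 226.3]), (0.55, [362.5, 217.3]), (0.21, [320.0, 251.6])]
handle3 [(0.84, [331.6, 216.7]), (0.83, [258.3, 195.2]), (0.82, [291.2, 189.7]), (0.62, [305.7, 226.3]), (0.55, [362.5, 217.3]), (0.21, [320.0, 251.6])]
handle4 [(0.84, [331.6, 216.7]), (0.83, [258.3, 195.2]), (0.82, [291.2, 189.7]), (0.62, [305.7, 226.3]), (0.55, [362.5, 217.3]), (0.21, [320.0, 251.6])]
top 435.18770645332205 316.00169756617095 230.52540719777684 -0.07140130836051181 [ 416.  100. 1044.] [[-0.027, -1.0, -0.009], [-0.997, 0.028, -0.077], [0.078, 0.007, -0.997]]
press_frame [(0.81, [313.2, 199.6])]
caul [(0.95, [316.6, 197.3])]
handle1 [(0.92, [333.8, 160.2]), (0.86, [376.5, 190.3]), (0.73, [296.0, 215.2]), (0.62, [341.2, 246.5]), (0.26, [138.9, 214.3])]
handle2 [(0.92, [333.8, 160.2]), (0.86, [376.5, 190.3]), (0.73, [296.0, 215.2]), (0.62, [341.2, 246.5]), (0.26, [138.9, 214.3])]
handle3 [(0.92, [333.8, 160.2]), (0.86, [376.5, 190.3]), (0.73, [296.0, 215.2]), (0.62, [341.2, 246.5]), (0.26, [138.9, 214.3])]
handle4 [(0.92, [333.8, 160.2]), (0.86, [376.5, 190.3]), (0.73, [296.0, 215.2]), (0.62, [341.2, 246.5]), (0.26, [138.9, 214.3])]
0.7
```

View pics/side0.png

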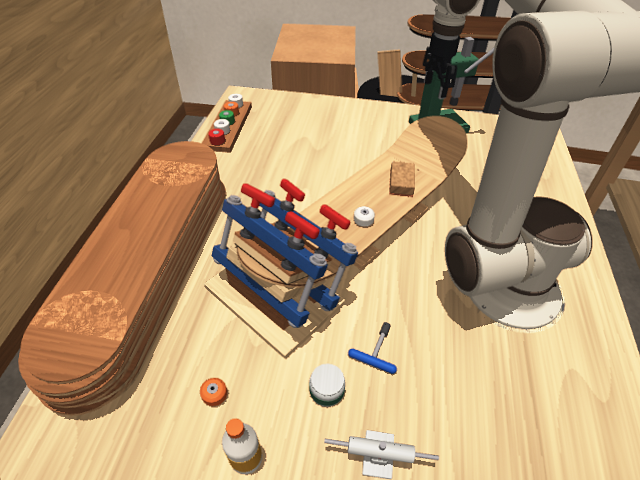

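View pics/top0.png

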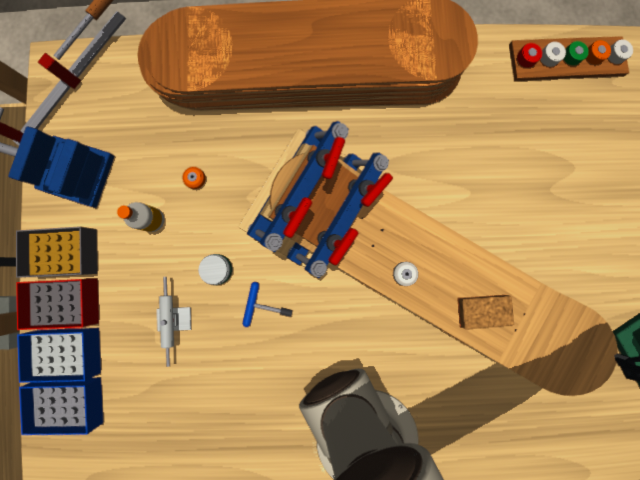

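The side view shows the four red handles at about (258,195), (291,190), (302,225) and (335,217). In the top view they are at (334,158), (376,190), (297,217) and (343,246). The kick rises to the upper left in the top view. That makes handle 1 (343,246), handle 2 (376,190), handle 3 (334,158) and handle 4 (297,217). In the side view they are (335,217), (291,190), (258,195) and (302,225). Next I'll fit the press model to the red masks.

```bash
cat > geo.py <<'E'
import numpy as np, cv2, pickle
from scipy.optimize import least_squares
OFF=np.array([[-64,-55,0],[64,-55,0],[64,55,0],[-64,55,0]],float)
def frame(yaw,tilt=np.radians(25)):
    # h: horizontal direction up the kick; z leans back over the flat
    h=np.array([np.cos(yaw),np.sin(yaw),0]);k=np.array([0,0,1.])
    z=np.cos(tilt)*k-np.sin(tilt)*h; y=np.cos(tilt)*h+np.sin(tilt)*k
    return np.column_stack([np.cross(y,z),y,z])
def proj(c,X):
    p=np.atleast_2d(X)@np.array(c["R"]).T+np.array(c["t"]); s=p[:,:2]/p[:,2:]
    s=s*(1+c["k1"]*(s**2).sum(1,keepdims=True))
    return s*[c["fx"],c["fy"]]+[c["cx"],c["cy"]]
BOX=np.array([[a,b,d] for a in(-40,40) for b in(-9,9) for d in(-11,11)],float)
def hullm(c,ctr,R,a):
    ca,sa=np.cos(a),np.sin(a)
    P=ctr+(BOX@np.array([[ca,sa,0],[-sa,ca,0],[0,0,1]]))@R.T
    return moms(cv2.moments(cv2.convexHull(proj(c,P).astype(np.float32))))
def moms(m):
    cx,cy=m["m10"]/m["m00"],m["m01"]/m["m00"]
    C=np.array([[m["mu20"],m["mu11"]],[m["mu11"],m["mu02"]]])/m["m00"]
    w,v=np.linalg.eigh(C); return np.array([cx,cy]),v[:,1],2*np.sqrt(3*w)
def redmask(im,pt):
    b,g,r=[im["pixels"][...,i].astype(int) for i in range(3)]
    m=((r>90)&(r>2.5*g)&(r>2.5*b)).astype(np.uint8)
    n,l,st,ce=cv2.connectedComponentsWithStats(m)
    ys,xs=np.nonzero(l); i=np.argmin((xs-pt[0])**2+(ys-pt[1])**2)
    return moms(cv2.moments((l==l[ys[i],xs[i]]).astype(np.uint8),True))
E
python3 - <<'E'
from geo import *
from workcell import robot
pts={"top":[(343,246),(376,190),(334,158),(297,217)],"side":[(335,217),(291,190),(258,195),(302,225)]}
ims={n:robot.get_image(n) for n in pts}
obs=[(n,i,redmask(ims[n],p)) for n in pts for i,p in enumerate(pts[n])]
for o in obs: print(o[0],o[1]+1,np.round(np.concatenate(o[2]),2))
def res(q):
    R=frame(q[3]); r=[]
    for n,i,(c,v,s) in obs:
        C,V,S=hullm(ims[n],q[:3]+R@OFF[i],R,q[4+i])
        r+=list(c-C)+[15*(v[0]*V[1]-v[1]*V[0])]
    return np.array(r)
best=None
for a in (0,-.4,.4,-.8,.8):
    s=least_squares(res,[480,60,230,np.radians(30),a,a,a,a],loss="soft_l1",x_scale=[50,50,50,.3,.3,.3,.3,.3])
    if best is None or s.cost<best.cost: best=s
q=best.x;print(best.cost,np.round(q,3));print(np.round(res(q).reshape(-1,3),2))
R=frame(q[3]);print(np.round(R,3));print(np.round(q[:3]+OFF@R.T,1))
pickle.dump(q,open("q.pkl","wb"))
E
```

```text
top 1 [342.59 246.05  -0.57   0.82  11.91  38.77]
top 2 [375.81 189.4   -0.66   0.75  11.39  36.89]
top 3 [332.74 157.59  -0.34   0.94  11.61  40.84]
top 4 [297.18 216.92  -0.51   0.86  11.53  41.61]
side 1 [334.03 217.65  -0.8   -0.6   13.66  30.39]
side 2 [291.75 190.93  -0.72  -0.69  12.97  24.87]
side 3 [257.15 195.88  -0.88  -0.48  14.24  32.28]
side 4 [301.28 225.83  -0.81  -0.58  15.54  33.85]
38.79307104349813 [5.29580e+02 6.02880e+01 2.34044e+02 9.47000e-01 4.00000e-01 3.53000e-01
 4.00000e-01 4.00000e-01]
[[ 0.6  -0.67 -5.5 ]
 [-3.16 -2.23 -6.42]
 [-4.42  0.29 -1.78]
 [-0.59  1.98 -4.58]
 [-0.8  -0.31 -2.99]
 [-3.03  1.6  -4.54]
 [-1.38  2.5  -0.95]
 [ 1.53  0.78 -2.63]]
[[ 0.812  0.529 -0.247]
 [-0.584  0.736 -0.343]
 [ 0.     0.423  0.906]]
[[448.5  57.2 210.8]
 [552.4 -17.5 210.8]
 [610.6  63.4 257.3]
 [506.7 138.1 257.3]]
```

```bash
cat > fit.py <<'E'
from geo import *
from workcell import robot
pts={"top":[(343,246),(376,190),(334,158),(297,217)],"side":[(335,217),(291,190),(258,195),(302,225)]}
ims={n:robot.get_image(n) for n in pts}
obs=[(n,i,redmask(ims[n],p)) for n in pts for i,p in enumerate(pts[n])]
def res(u):
    q=u*U; R=frame(q[3]); r=[]
    for n,i,(c,v,s) in obs:
        C,V,S=hullm(ims[n],q[:3]+q[8:11]*(n=="top")+R@OFF[i],R,q[4+i])
        r+=list(c-C)+[15*(v[0]*V[1]-v[1]*V[0])]
    return np.array(list(r)+list(q[8:11]/2))
U=np.array([300,300,300]+[1]*5+[10]*3)
best=None
for a in (0,-.5,.5,-1,1,1.5):
    s=least_squares(res,np.array([530,60,234,.8,a,a,a,a,0,0,0])/U,diff_step=2e-3,loss="soft_l1",x_scale=1.0)
    s2=least_squares(res,s.x+1e-3,diff_step=1e-3,loss="soft_l1")
    if best is None or s2.cost<best.cost: best=s2
q=best.x*U;print(best.cost,np.round(q,3));print(np.round(res(best.x)[:24].reshape(-1,3),2))
R=frame(q[3]);print(np.round(R,3));print(np.round(q[:3]+OFF@R.T,1))
for n,i,o in obs: print(n,i+1,np.round(o[2],1),np.round(hullm(ims[n],q[:3]+R@OFF[i],R,q[4+i])[2],1))
pickle.dump(q,open("q.pkl","wb"))
E
python3 fit.py
```

```text
0.985948710449972 [ 5.31268e+02  6.34280e+01  2.33611e+02  1.00600e+00 -8.90000e-02
 -2.30000e-01  2.00000e-01 -0.00000e+00 -9.03000e-01  2.75000e-01
 -2.54000e-01]
[[-0.11  0.02  0.2 ]
 [-0.38  0.07  0.52]
 [ 0.05  0.21  0.14]
 [ 0.29  0.09  0.21]
 [-0.3  -0.03 -0.36]
 [-0.16  0.27 -0.67]
 [ 0.14 -0.09 -0.24]
 [-0.09 -0.4  -0.36]]
[[ 0.845  0.485 -0.226]
 [-0.535  0.766 -0.357]
 [ 0.     0.423  0.906]]
[[450.5  55.6 210.4]
 [558.7 -12.9 210.4]
 [612.   71.3 256.9]
 [503.9 139.8 256.9]]
top 1 [11.9 38.8] [13.4 42.4]
top 2 [11.4 36.9] [12.8 42.3]
top 3 [11.6 40.8] [13.4 44.8]
top 4 [11.5 41.5] [13.3 44.5]
side 1 [13.7 30.4] [12.8 35.6]
side 2 [13.  24.9] [12.  29.7]
side 3 [14.2 32.2] [13.1 38. ]
side 4 [15.5 33.8] [14.2 39.6]
```

```bash
cat > lib.py <<'E'
from geo import *
from workcell import robot
q=pickle.load(open("q.pkl","rb")); R=frame(q[3]); Z=R[:,2]
CTR=q[:3]-np.array([0.3,0,0])+OFF@R.T   # bar centres
A0=q[4:8]
def rot(a,flip=0):
    a=a+np.pi*flip; x=R@np.array([np.cos(a),np.sin(a),0])
    return np.column_stack([x,np.cross(-Z,x),-Z])
def pos(i,da=0,up=0): return CTR[i]+Z*(3+up-2*da)   # da = rad tightened since start
E
python3 - <<'E'
from lib import *
for i in range(4):
  for f in (0,1):
    for da in (0,1.3,2.6):
      o=[]
      for up in (0,50):
        j=robot.inverse_kinematics(pos(i,da,up),rot(A0[i]-da,f)); o.append(None if j is None else np.round(j,2).tolist())
      print(i+1,f,da,o)
print(robot.read_moment(),robot.read_wrist_force(),robot.read_clock())
E
```

```text
1 0 0 [[-0.1, -0.38, -0.37, 1.38, 0.39, -2.55], [-0.15, -0.38, -0.28, 1.49, 0.4, -2.6]]
1 0 1.3 [[-0.1, -0.38, -0.37, 1.37, 0.39, -1.25], [-0.15, -0.38, -0.28, 1.48, 0.4, -1.3]]
1 0 2.6 [[-0.1, -0.38, -0.38, 1.37, 0.39, 0.06], [-0.14, -0.38, -0.29, 1.48, 0.4, 0.0]]
1 1 0 [[-0.1, -0.38, -0.37, 1.38, 0.39, 0.59], [-0.15, -0.38, -0.28, 1.49, 0.4, 0.54]]
1 1 1.3 [[-0.1, -0.38, -0.37, 1.37, 0.39, 1.9], [-0.15, -0.38, -0.28, 1.48, 0.4, 1.84]]
1 1 2.6 [[-0.1, -0.38, -0.38, 1.37, 0.39, -3.08], [-0.14, -0.38, -0.29, 1.48, 0.4, -3.14]]
2 0 0 [[-0.21, -0.08, -0.12, 1.37, 0.41, -2.53], [-0.25, -0.08, -0.03, 1.48, 0.41, -2.57]]
2 0 1.3 [[-0.21, -0.08, -0.12, 1.37, 0.41, -1.23], [-0.25, -0.08, -0.04, 1.47, 0.41, -1.27]]
2 0 2.6 [[-0.21, -0.08, -0.13, 1.36, 0.41, 0.08], [-0.25, -0.08, -0.04, 1.47, 0.41, 0.03]]
2 1 0 [[-0.21, -0.08, -0.12, 1.37, 0.41, 0.61], [-0.25, -0.08, -0.03, 1.48, 0.41, 0.57]]
2 1 1.3 [[-0.21, -0.08, -0.12, 1.37, 0.41, 1.92], [-0.25, -0.08, -0.04, 1.47, 0.41, 1.87]]
2 1 2.6 [[-0.21, -0.08, -0.13, 1.36, 0.41, -3.06], [-0.25, -0.08, -0.04, 1.47, 0.41, -3.11]]
3 0 0 [[-0.04, 0.01,
[... 400 characters left out ...]
.38, 1.63]]
3 1 2.6 [[-0.04, 0.01, 0.04, 1.38, 0.37, 2.97], [-0.07, 0.0, 0.13, 1.48, 0.38, 2.93]]
4 0 0 [[0.1, -0.26, -0.2, 1.36, 0.34, -2.43], [0.06, -0.27, -0.11, 1.46, 0.35, -2.47]]
4 0 1.3 [[0.1, -0.26, -0.2, 1.35, 0.34, -1.13], [0.06, -0.27, -0.12, 1.46, 0.35, -1.16]]
4 0 2.6 [[0.1, -0.26, -0.2, 1.35, 0.34, 0.18], [0.07, -0.27, -0.12, 1.45, 0.35, 0.14]]
4 1 0 [[0.1, -0.26, -0.2, 1.36, 0.34, 0.71], [0.06, -0.27, -0.11, 1.46, 0.35, 0.67]]
4 1 1.3 [[0.1, -0.26, -0.2, 1.35, 0.34, 2.02], [0.06, -0.27, -0.12, 1.46, 0.35, 1.98]]
4 1 2.6 [[0.1, -0.26, -0.2, 1.35, 0.34, -2.97], [0.07, -0.27, -0.12, 1.45, 0.35, -3.0]]
[ 0.01329908  0.04161649 -0.0038363 ] [ 0.43688197 -0.20400934  0.11363614] 0.9
```

```bash
cat >> lib.py <<'E'
def meas():
    F=np.array(robot.read_wrist_force()); M=np.array(robot.read_moment())
    return M@Z, R.T@F, R.T@M
def turn(i,d0,d1,flip,off=np.zeros(3),vel=None):
    kw={} if vel is None else {"vel":vel}
    robot.move_l(pos(i,d1)+off,rotation=rot(A0[i]-d1,flip),**kw)
def log(*a): 
    t,F,M=meas(); print(*a,"t%.2f T%.3f"%(robot.read_clock(),t),"F",np.round(F,1),"M",np.round(M,2)); return t
E
python3 - <<'E'
from lib import *
robot.movep(pos(0,0,90),rot(A0[0],1)); log("above")
im=robot.get_image("wrist"); cv2.imwrite("pics/w1.png",im["pixels"])
for i in range(4):
    try: print(i+1,"err px",np.round(np.subtract(redmask(im,proj(im,CTR[i])[0])[0],hullm(im,CTR[i],R,A0[i])[0]),1), redmask(im,proj(im,CTR[i])[0])[1],hullm(im,CTR[i],R,A0[i])[1])
    except Exception as e: print(i,e)
robot.move_l(pos(0),vel=150); log("down")
E
```

```text
above t2.88 T-0.003 F [0.4 0.2 0.1] M [-0.36 -0.03 -0.  ]
1 err px [-1.9  1.8] [0.01065079 0.99994328] [2.58163760e-04 9.99999967e-01]
2 err px [  1.9 -13.2] [-0.26196664  0.96507693] [-0.17966119  0.98372855]
3 err px [  18.5 -179.3] [-0.04420769  0.99902236] [0.19526649 0.98075022]
4 err px [3.4 4.2] [-0.04420769  0.99902236] [-0.05484415  0.99849493]
down t3.68 T0.003 F [-0.1  0.8 -1. ] M [-0.39  0.02  0.  ]
```

View pics/w1.png

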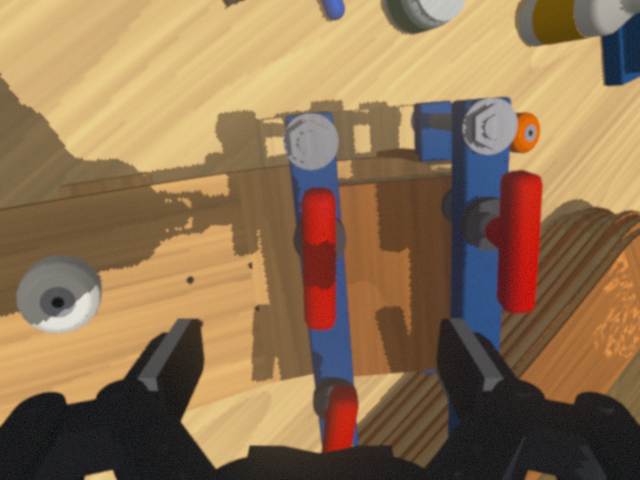

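The wrist view shows handle 1 at (319,258), parallel to the pads and within about 2 px of the prediction. Handle 4, at (520,242), also agrees. Now I'll grasp handle 1 and turn it in small steps.

```bash
python3 - <<'E'
from lib import *
robot.grasp(); log("grasp",robot.read_opening())
d=0
for n in range(4):
    turn(0,d,d+.15,1); d+=.15; log(d)
E
```

```text
grasp 16.801757323129678 t4.31 T0.073 F [-1.3 -6.7  6.7] M [-1.6   0.17  0.07]
0.15 t4.61 T-0.274 F [-1.1 -5.5  6.3] M [-1.35  0.13 -0.27]
0.3 t4.91 T-0.343 F [-1.2 -6.2  5.5] M [-1.28  0.14 -0.34]
0.44999999999999996 t5.21 T-0.314 F [-0.8 -5.1  5.5] M [-1.26  0.1  -0.31]
0.6 t5.51 T-0.271 F [ 0.6 -4.4  5.2] M [-1.19  0.06 -0.27]
```

```bash
python3 - <<'E'
from lib import *
print(np.round(robot.read_qpos(),3),np.round(robot.read_tau(),2)); log("again"); robot.dwell(.2); log("dwell")
turn(0,.6,.5,1); log("back .5"); print(np.round(robot.read_tau(),2))
turn(0,.5,.6,1); log("on .6");print(np.round(robot.read_tau(),2))
turn(0,.6,.7,1); log("on .7");print(np.round(robot.read_tau(),2))
E
```

```text
[-0.1   -0.38  -0.369  1.376  0.386  1.195] [ 2.590e+00 -2.424e+01  4.848e+01 -3.220e+00  2.150e+00  2.000e-02]
again t5.51 T-0.271 F [ 0.6 -4.4  5.2] M [-1.19  0.06 -0.27]
dwell t5.71 T-0.279 F [ 0.7 -4.9  5.9] M [-1.21  0.15 -0.28]
back .5 t5.96 T0.304 F [-0.1 -5.2  5.6] M [-1.33  0.17  0.3 ]
[  2.18 -23.95  48.54  -3.31   2.29  -0.05]
on .6 t6.21 T-0.311 F [ 1.2 -4.7  5.2] M [-1.16  0.11 -0.31]
[  2.6  -24.24  48.47  -3.22   2.16   0.05]
on .7 t6.46 T-0.292 F [ 0.3 -4.   6.1] M [-1.17  0.03 -0.29]
[  2.57 -24.28  48.39  -3.13   2.13   0.06]
```

```bash
cat >> lib.py <<'E'
def probe(i,d,flip):
    t1=meas()[0]; turn(i,d,d-.1,flip); t2=meas()[0]; turn(i,d-.1,d,flip)
    print("s%d d%.2f on %.3f back %.3f -> F~%.0f t%.2f"%(i+1,d,t1,t2,(t2-.28)/.0035,robot.read_clock())); return (t2-.28)/.0035
E
python3 - <<'E'
from lib import *
probe(0,.7,1)
turn(0,.7,.85,1); probe(0,.85,1)
E
```

```text
s1 d0.70 on -0.292 back 0.352 -> F~21 t6.96
s1 d0.85 on -0.253 back 0.301 -> F~6 t7.76
```

```bash
python3 - <<'E'
from lib import *
d=.85
while d<1.3:
    turn(0,d,d+.15,1); d+=.15
    if probe(0,d,1)>32: break
log(d)
E
```

```text
s1 d1.00 on -0.257 back 0.348 -> F~20 t8.56
s1 d1.15 on -0.245 back 0.443 -> F~47 t9.36
1.15 t9.36 T-0.274 F [ 0.9 -4.1  4.7] M [-0.99 -0.08 -0.27]
```

```bash
cat >> lib.py <<'E'
def leave(i,d,flip):
    robot.let_go(); robot.move_l(pos(i,d,48),vel=200)
def go(i,d,flip,up=48):
    robot.movep(pos(i,d,up),rot(A0[i]-d,flip)); robot.move_l(pos(i,d),vel=120); robot.grasp(); log("grasped %d"%(i+1),robot.read_opening())
E
python3 - <<'E'
from lib import *
probe(0,1.15,1)
leave(0,1.15,1); log("left 1")
go(2,0,1)
d=0
turn(2,0,.4,1); d=.4; probe(2,d,1)
E
```

```text
s1 d1.15 on -0.274 back 0.384 -> F~30 t9.86
left 1 t10.92 T-0.003 F [-0.2 -0.6 -1. ] M [-0.39 -0.   -0.  ]
grasped 3 17.184137312725277 t13.32 T0.039 F [ 0.  -4.6  4.6] M [-1.18 -0.01  0.04]
s3 d0.40 on -0.276 back 0.327 -> F~13 t14.38
```

```bash
cat >> lib.py <<'E'
def snug(i,d,flip,target,dmax,step=.15):
    h=[]
    while d<dmax:
        turn(i,d,d+step,flip); d+=step; h.append(probe(i,d,flip))
        if h[-1]>target-3:
            h.append(probe(i,d,flip))
            if np.mean(h[-2:])>target-6: break
    return d
E
python3 - <<'E'
from lib import *
print(snug(2,.4,1,42,1.4))
E
```

```text
s3 d0.55 on -0.259 back 0.297 -> F~5 t15.18
s3 d0.70 on -0.269 back 0.295 -> F~4 t15.97
s3 d0.85 on -0.250 back 0.291 -> F~3 t16.77
s3 d1.00 on -0.244 back 0.323 -> F~12 t17.57
s3 d1.15 on -0.250 back 0.419 -> F~40 t18.38
s3 d1.15 on -0.280 back 0.410 -> F~37 t18.88
1.15
```

```bash
python3 - <<'E'
from lib import *
leave(2,1.15,1)
go(1,0,1)
turn(1,0,.45,1); f=probe(1,.45,1)
d=.45
if f<34: d=snug(1,.45,1,38,1.4)
print(d)
E
```

```text
grasped 2 17.234814257961265 t21.98 T0.026 F [-1.9 -3.5  4.6] M [-1.2   0.26  0.03]
s2 d0.45 on -0.327 back 0.247 -> F~-10 t23.08
s2 d0.60 on -0.267 back 0.291 -> F~3 t23.88
s2 d0.75 on -0.292 back 0.274 -> F~-2 t24.68
s2 d0.90 on -0.345 back 0.275 -> F~-1 t25.48
s2 d1.05 on -0.287 back 0.356 -> F~22 t26.28
s2 d1.20 on -0.240 back 0.404 -> F~36 t27.08
s2 d1.20 on -0.305 back 0.352 -> F~20 t27.58
s2 d1.35 on -0.268 back 0.430 -> F~43 t28.38
s2 d1.35 on -0.349 back 0.379 -> F~28 t28.88
1.3499999999999999
```

```bash
python3 - <<'E'
from lib import *
leave(1,1.35,1)
go(3,0,1)
turn(3,0,.5,1); f=probe(3,.5,1)
d=.5
if f<34: d=snug(3,.5,1,38,1.35)
print(d)
E
```

```text
grasped 4 17.391013054433195 t32.26 T0.090 F [-0.2 -7.7  5.8] M [-1.53  0.17  0.09]
s4 d0.50 on -0.324 back 0.269 -> F~-3 t33.41
s4 d0.65 on -0.298 back 0.228 -> F~-15 t34.21
s4 d0.80 on -0.310 back 0.353 -> F~21 t35.01
s4 d0.95 on -0.340 back 0.319 -> F~11 t35.81
s4 d1.10 on -0.232 back 0.376 -> F~28 t36.61
s4 d1.25 on -0.243 back 0.385 -> F~30 t37.41
s4 d1.40 on -0.237 back 0.412 -> F~38 t38.21
s4 d1.40 on -0.280 back 0.393 -> F~32 t38.71
1.4
```

```bash
sed -i 's/vel=200)/vel=300)/; s/vel=120)/vel=200)/; s/48/42/g' lib.py; python3 - <<'E'
from lib import *
leave(3,1.40,1); print(robot.read_clock())
go(0,1.15,0)
turn(0,1.15,1.95,0); print(robot.read_clock()); f=probe(0,1.95,0)
E
```

```text
39.6667
grasped 1 17.035473998244452 t43.60 T-0.029 F [-0.1 -0.4  6.2] M [-0.63  0.04 -0.03]
44.55
s1 d1.95 on 0.283 back 0.598 -> F~91 t45.05
```

```bash
python3 - <<'E'
from lib import *
turn(0,1.95,2.1,0); f=probe(0,2.1,0)
leave(0,2.1,0); go(2,1.15,0)
turn(2,1.15,2.0,0); f=probe(2,2.0,0)
E
```

```text
s1 d2.10 on -0.160 back 0.574 -> F~84 t45.85
grasped 3 17.112409125538758 t48.88 T-0.187 F [-2.2 -2.2  6.1] M [-0.77  0.47 -0.19]
s3 d2.00 on 0.226 back 0.658 -> F~108 t50.38
```

```bash
python3 - <<'E'
from lib import *
turn(2,2.0,2.1,0); print(robot.read_clock())
leave(2,2.1,0); go(1,1.35,0)
turn(1,1.35,2.25,0); f=probe(1,2.25,0)
E
```

```text
50.625
grasped 2 16.82209973500976 t53.12 T0.164 F [ 2.3 -1.4  4.3] M [-0.54 -0.48  0.16]
s2 d2.25 on 0.369 back 0.651 -> F~106 t54.67
```

```bash
python3 - <<'E'
from lib import *
leave(1,2.25,0); go(3,1.40,0)
turn(3,1.40,2.3,0); f=probe(3,2.3,0)
if f<75: turn(3,2.3,2.4,0); print("extra")
leave(3,2.3,0); go(0,2.1,0); probe(0,2.1,0)
E
```

```text
grasped 4 17.156395345281986 t57.36 T0.048 F [ 1.3 -1.3  5.3] M [-0.64 -0.25  0.05]
s4 d2.30 on 0.337 back 0.701 -> F~120 t58.91
grasped 1 17.229907356437344 t61.37 T-0.160 F [ 4.3 -4.6  3.2] M [-1.02 -0.6  -0.16]
s1 d2.10 on -0.160 back 0.581 -> F~86 t61.87
```

```bash
python3 - <<'E'
from lib import *
turn(0,2.1,2.2,0); robot.let_go(); robot.move_l(pos(0,2.2,70),vel=200); log("clear",robot.read_opening())
im=robot.get_image("top"); cv2.imwrite("pics/end.png",im["pixels"])
print(robot.hand_in())
E
```

```text
clear 85.33842399259305 t63.28 T0.002 F [-0.1 -0.1 -0.9] M [-0.35  0.04  0.  ]
the job is handed in; nothing more can be done
None
```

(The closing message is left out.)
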